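# Tare the bench scale and print the tare slip

## Robot

A 6-joint arm with a two-finger parallel gripper is mounted at the origin on the work surface. World frame = base frame: x ahead of the robot, y to its left, z up, the work surface at z = 0. Lengths are in mm, angles in rad, forces in N, time in s.
With the tool pointing down it reaches from about 325 to 850 mm from the base axis. Payload 4.4 kg.
Tool frame: the origin (TCP) lies between the finger pads, 19 mm behind the fingertips; this is the grasp point; z points along the fingers, y is the line along which they close (so a half turn about z gives the same grasp; the last joint's range is limited). The gripper opens to 94 mm and grips with 3 to 60 N. Pads are 16 mm wide; open, the fingers measure 119 mm over their backs; the gripper's body (75 mm by 177 mm) begins 78 mm behind the grasp point.
Start: joints at [-1.256, 0.207, 1.542, -0, 1.393, -0.15], TCP at [257.729, -514.007, 224.247] pointing down, gripper open.
Joint ranges: [-2.73, 2.73], [-0.86, 2.22], [0.23, 2.46], [-1.11, 4.25], [0.08, 2.63], [-2.82, 2.82]. Speed limits (rad/s): [2.79, 2.79, 3.14, 3.14, 3.14, 3.14].

## Interface

Orientations are given as a unit quaternion [w, x, y, z].
In Python, from bench import observe, camera, close_job gives the robot as it stands.
- The arm moves only by the shell command python3 -m handwheel 'ROWS' [OPENING]. ROWS is JSON, a list of rows, each an object with "dp": the shift along the world's x, y, z in units of 50 mm (1.0 is 50 mm), a list of three; "delta_rot": the turn, a rotation vector about the world's x, y, z in units of 8 degrees (1.0 is 8 degrees), a list of three. In form: [{"dp": [tx, ty, tz], "delta_rot": [ax, ay, az]}, ...]. A call has 1 to 12 rows; each row shifts and turns the commanded pose from where the row before left it; what a row does not reach is not made up. A row lasts 1/8 s, in which the tool goes at most 62.5 mm and 10.7 degrees, less where a joint would pass 70% of its speed; a pose out of reach is approached as far as the arm can. A call is refused whole if a number of a shift passes 1 or a number of a turn 1, either way. A call with a gripper value outside its range is refused whole. OPENING is the opening, from 0 (shut) to 1 (fully open), set as the call begins (- or left out, the last holds). The fingers move at their own pace and stop on an object; the grip force is fixed at half the most. Time passes only in rows, so rows that do not move let the fingers close. It gives the time, the measured TCP pose, the force, the opening and the grip force at its end, in the units of the state.
- observe(): the state, without advancing time (a new reading comes with each control period).
- camera(name): name is "side" or "top" or "wrist"; returns a dict with "color" (420x560x3 uint8, red, green, blue), "range_z" (420x560 float32, mm along the optical axis (not along the pixel's ray), 0 where there is no reading), "mtx" (3x3 intrinsics, pixels), "distortion" ([k1, k2, p1, p2, k3] as OpenCV has them; the pictures are not rectified), "position" and "attitude" of the camera in the world. Camera axes: x right, y down, z forward; pixel columns grow to the right and rows downward; lengths in mm; the calibration is good to about 2 mm. A picture is of the moment at which its call begins.
- close_job(): hands the job in; it is judged then, once.
The state is a dict: "clock": time; "joints": joint angles; "joint_velocities": joint speeds; "tau": joint torques, N m; "tcp_pos": TCP position; "eef_rot": TCP orientation; "contact_force": force on the tool from outside, world axes, zero at the start; "moment": the same for the moment, N m; "finger_gap": finger opening in mm; "grip_force": force on a finger pad.
Only numpy, scipy, OpenCV 4.12 (cv2) and the standard library are available. Lean on these libraries where they do the work, as an engineer would, in place of code of your own. Each camera call takes 0.05 s, during which the arm holds its last target. There are 200 camera calls.

## Task

The empty steel tub stands on the bench scale ready for filling. With the fingertips press the scale's blue tare key lightly and let it come back up, then press its green print key in the same light way so that the tare goes to the label printer, and draw the hand well clear of the scale. Do not touch the pan or the tub, do not press the red or the yellow key, and leave the scanner, jar and pen where they are.

Things in the scene. Friction and masses are not known exactly. Their poses are not given: they have to be found in the camera images.
- scale: white bench scale, 245 mm deep (x), 220 wide (y), on red feet, firm. Origin: centre of its underside; x runs front to back, y to its left, z up. The front panel slopes up at 15 degrees from 24 mm high at x = -125 to 48 mm at x = -32: display above, below it four keys on the line x = -98, tops 37 mm up, 6 mm proud; left to right red y = +75, yellow +25, green -25, blue -75
- scale_pan: square-cornered stainless weighing pan of the scale, 150 mm deep by 190 mm wide, 5 mm thick, top 68 mm above the bench. Origin: centre of its underside, 63 mm above the bench and 45 mm behind the scale's origin; axes as the scale. Its front edge is 68 mm behind the line of the keys
- tare_key_top (a point): centre of the top face of the blue tare key at the right end of the row, with a white sign of two arrowheads pointing at a bar; key 22 mm deep (x), 30 mm wide (y). z points straight out of the key, square to the sloping panel (15 degrees from vertical, leaning to the front), y to the left along the row, x up the slope. The point sinks with the key
- tare_key (a joint): travel of the blue tare key, m: 0 up, 0.004 fully down; it counts as pressed beyond 0.002. Spring key: 1.5 N starts it, 5 N takes it fully down; it springs back when released
- print_key_top (a point): centre of the top face of the green print key, second from the right, with a white printer sign; key 22 mm deep (x), 30 mm wide (y). z points straight out of the key, square to the sloping panel (15 degrees from vertical, leaning to the front), y to the left along the row, x up the slope. The point sinks with the key
- print_key (a joint): travel of the green print key, m: 0 up, 0.004 fully down; it counts as pressed beyond 0.002. Spring key: 1.5 N starts it, 5 N takes it fully down; it springs back when released
- mode_key_top (a point): centre of the top face of the yellow mode key, second from the left, not to be pressed, with a white three-bar sign; key 22 mm deep (x), 30 mm wide (y). z points straight out of the key, square to the sloping panel (15 degrees from vertical, leaning to the front), y to the left along the row, x up the slope. The point sinks with the key
- mode_key (a joint): travel of the yellow mode key, m: 0 up, 0.004 fully down; it counts as pressed beyond 0.002. Spring key: 1.5 N starts it, 5 N takes it fully down; it springs back when released
- power_key_top (a point): centre of the top face of the red power key at the left end of the row, not to be pressed, with a white power sign; key 22 mm deep (x), 30 mm wide (y). z points straight out of the key, square to the sloping panel (15 degrees from vertical, leaning to the front), y to the left along the row, x up the slope. The point sinks with the key
- power_key (a joint): travel of the red power key, m: 0 up, 0.004 fully down; it counts as pressed beyond 0.002. Spring key: 1.5 N starts it, 5 N takes it fully down; it springs back when released
- tub: empty round open stainless tub, 110 mm across, 45 mm high, loose on the pan; its rim is 113 mm above the bench. Origin: centre of its underside
- scanner: yellow and black hand scanner upright on its black foot, loose on the bench beside the scale, 140 mm high, foot 85 by 70 mm, head 85 by 48 mm. Origin: centre of the foot's underside
- jar: closed amber glass jar with white cap, 60 mm across, 85 mm high, loose on the bench beside the scale. Origin: centre of its underside
- pen: black pen lying on the bench in front of the scale, 140 mm long along its x, 10 mm thick. Origin: its middle, at bench height
There are look-alikes about, which are no part of the job. Of the things that look like the jar, take the one that is farthest to the robot's left at the start.

How it is judged:
By the outcome, as a careful person would: the job done as asked, in the order asked, and still so for the second after the job is handed in, with the robot touching nothing.
It also fails if it takes over 38 s, if anything falls off the work surface, if the arm or the gripper's body presses on something with over 40 N, if the wrist force passes 120 N, or if a joint passes its speed limit or range.

## Working session

There is one attempt and no reset: what is moved stays moved. The work goes in short steps, Python scripts to look and compute and a shell command to move; the robot and the scene stay as the last step left them, time stands still between calls to the robot, and variables do not carry over. Pictures are saved under pics/ and viewed, at most 10 in all, crops included, and the job is handed in when it is done.

```bash
mkdir -p pics; cat > h.py <<'E'
import numpy as np, cv2
from bench import observe, camera, close_job
from scipy.spatial.transform import Rotation as R
def att(c):
    a=np.array(c["attitude"],float)
    return a if a.shape==(3,3) else R.from_quat(a,scalar_first=True).as_matrix()
def ray(c,u,v):
    p=cv2.undistortPoints(np.array([[[u,v]]],float),np.array(c["mtx"],float),np.array(c["distortion"],float))[0,0]
    return np.array(c["position"],float), att(c)@np.array([p[0],p[1],1])
def onplane(c,u,v,z):
    o,d=ray(c,u,v); return o+d*(z-o[2])/d[2]
def bydepth(c,u,v):
    o,d=ray(c,u,v); return o+d*float(c["range_z"][int(round(v)),int(round(u))])
def save(c,n): cv2.imwrite("pics/"+n,c["color"][:,:,::-1])
E
python3 - <<'E'
from h import *
import pickle
cs={n:camera(n) for n in("top","side")}
pickle.dump(cs,open("c.pkl","wb"))
for n in cs: save(cs[n],n+".png"); print(n,cs[n]["position"],cs[n]["attitude"])
o=observe(); print(o["clock"],o["tcp_pos"],o["eef_rot"],o["contact_force"])
E
```

```text
top [600.98737488  28.7713345  801.62144361] [ 0.02505447 -0.70276688  0.71069264 -0.02017328]
side [506.83263111 696.46329961 843.28529041] [ 0.03672813 -0.09417592  0.9337405  -0.34338115]
0.1 [ 257.5307458  -513.34885832  223.19533229] [-1.01704084e-03  9.73115094e-01  2.30317109e-01 -9.45142851e-05] [ 0.71829034 -0.43707383 -1.33759107]
```

View pics/top.png

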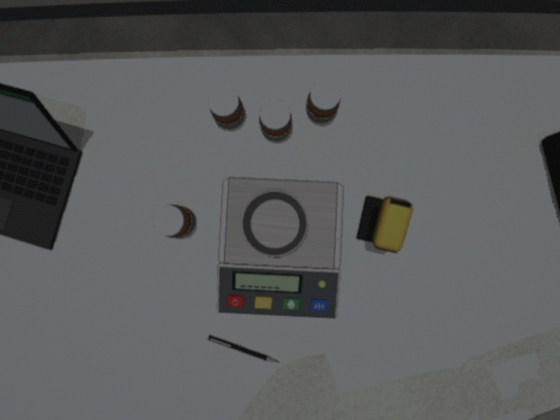

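View pics/side.png

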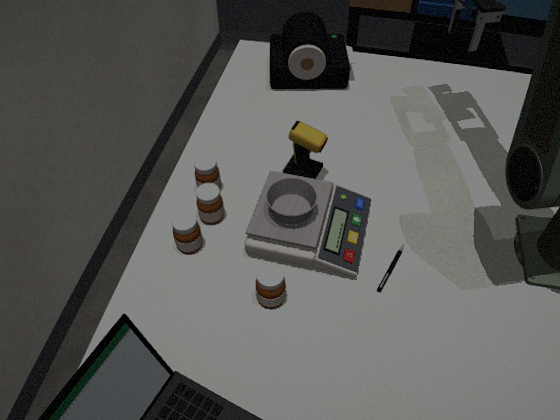

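The top view shows the scale's keys: red (235,302), yellow (263,303), green (291,305) and blue (319,306). There are four jars, at (173,220), (227,107), (276,119) and (323,102). The one at (173,220) is farthest left, so it is the jar meant; it only has to be avoided. The scanner is at (390,222) and the pen at (243,348).

```bash
cat > keys.py <<'E'
from h import *
H={"red":[(0,6),(174,180)],"yellow":[(16,30)],"green":[(50,80)],"blue":[(105,125)]}
def find(c,name,roi):
    u0,v0,u1,v1=roi
    hsv=cv2.cvtColor(np.ascontiguousarray(c["color"]),cv2.COLOR_RGB2HSV)
    m=np.zeros(hsv.shape[:2],np.uint8)
    for a,b in H[name]: m|=cv2.inRange(hsv,(a,110,50),(b,255,255))
    k=np.zeros_like(m);k[v0:v1,u0:u1]=m[v0:v1,u0:u1]
    cn,_=cv2.findContours(cv2.morphologyEx(k,cv2.MORPH_CLOSE,np.ones((5,5))),cv2.RETR_EXTERNAL,cv2.CHAIN_APPROX_NONE)
    if not cn: return None
    q=max(cn,key=cv2.contourArea); (u,v),s,_=cv2.minAreaRect(q); return u,v,s
E
python3 - <<'E'
from keys import *
import pickle
cs=pickle.load(open("c.pkl","rb")); P={}
for n,roi in (("top",(215,293,345,318)),("side",(335,190,375,268))):
    for k in H:
        f=find(cs[n],k,roi)
        if f: P[n,k]=onplane(cs[n],f[0],f[1],37); print(n,k,np.round(f[:2],1),np.round(f[2],1),P[n,k].round(1),bydepth(cs[n],f[0],f[1]).round(1))
    d=P[n,"red"]-P[n,"blue"]; print("len",np.linalg.norm(d),"yaw",np.degrees(np.arctan2(-d[0],d[1])))
c=cs["top"]; print("scanner",bydepth(c,395,222),"tub",bydepth(c,275,193))
print(R.from_quat(observe()["eef_rot"],scalar_first=True).as_matrix().round(3))
c=cs["top"]["color"][270:320,210:350]; cv2.imwrite("pics/crop.png",cv2.resize(c,None,fx=5,fy=5,interpolation=3)[:,:,::-1])
E
```

```text
top red [235. 301.] [12. 16.] [480.3 120.6  37. ] [480.2 120.6  36.4]
top yellow [263. 302.] [12. 16.] [478.1  70.3  37. ] [478.3  70.3  38.3]
top green [291.  303.5] [11. 16.] [475.   20.2  37. ] [475.   20.2  37.5]
top blue [318.5 305. ] [12. 17.] [471.7 -29.   37. ] [471.8 -28.9  37.7]
len 149.7868106794796 yaw -3.265803539851084
side red [348.6 255.2] [10.8 12.6] [481.1 121.2  37. ] [481.  120.7  36.3]
side yellow [352.4 236.8] [10.8 12. ] [478.2  71.4  37. ] [478.3  72.2  38. ]
side green [356.1 219.4] [ 9.8 10.8] [475.3  21.2  37. ] [475.4  24.1  40.4]
side blue [359.4 203. ] [ 9.5 10.9] [472.4 -28.9  37. ] [472.6 -26.1  40.1]
len 150.33774125922943 yaw -3.2930873523471482
scanner [ 616.41064585 -144.71583467  133.91652888] tub [667.13636627  45.20837287 107.12220314]
[[ 0.894  0.448 -0.001]
 [ 0.448 -0.894  0.002]
 [ 0.    -0.002 -1.   ]]
```

View pics/crop.png

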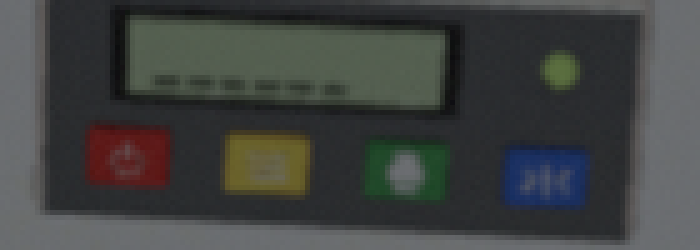

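The crop confirms blue with the two arrowheads and bar at (545,178), which is top image (319,305), and green with the printer sign at (406,172), which is (291,304). Next I shut the fingers and move above the tare key.

```bash
python3 -m handwheel '[{"dp":[0.32,0.81,0],"delta_rot":[0,0,-0.31]},{"dp":[0.32,0.81,0],"delta_rot":[0,0,-0.31]},{"dp":[0.32,0.81,0],"delta_rot":[0,0,-0.31]},{"dp":[0.32,0.81,0],"delta_rot":[0,0,-0.31]},{"dp":[0.32,0.81,0],"delta_rot":[0,0,-0.31]},{"dp":[0.32,0.81,0],"delta_rot":[0,0,-0.31]},{"dp":[0.32,0.81,0],"delta_rot":[0,0,-0.31]},{"dp":[0.32,0.81,0],"delta_rot":[0,0,-0.31]},{"dp":[0.32,0.81,0],"delta_rot":[0,0,-0.31]},{"dp":[0.32,0.81,0],"delta_rot":[0,0,-0.31]},{"dp":[0.32,0.81,0],"delta_rot":[0,0,-0.31]},{"dp":[0.32,0.81,0],"delta_rot":[0,0,-0.31]}]' 0
python3 -m handwheel '[{"dp":[0,0,-0.4],"delta_rot":[-0.02,-0.37,0]},{"dp":[0,0,-0.4],"delta_rot":[-0.02,-0.37,0]},{"dp":[0,0,-0.4],"delta_rot":[-0.02,-0.37,0]},{"dp":[0,0,-0.4],"delta_rot":[-0.02,-0.37,0]},{"dp":[0,0,-0.4],"delta_rot":[-0.02,-0.39,0]},{"dp":[0,0,0],"delta_rot":[0,0,0]},{"dp":[0,0,0],"delta_rot":[0,0,0]}]'
cat > st.py <<'E'
from h import *
o=observe(); M=R.from_quat(o["eef_rot"],scalar_first=True).as_matrix()
print(o["clock"],np.round(o["tcp_pos"],1),"tip",(o["tcp_pos"]+19*M[:,2]).round(1),"F",np.round(o["contact_force"],2),o["finger_gap"]); print(M.round(3))
E
python3 st.py
```

```text
clock: 1.6
tcp_pos: [449.7, -26.5, 223.9]
eef_rot: [-0.0, 1.0, -0.028, -0.0]
contact_force: [-0.4, -0.7, 0.4]
finger_gap: 0.6
grip_force: 0.0
clock: 2.48
tcp_pos: [450.5, -28.3, 125.1]
eef_rot: [0.004, 0.991, -0.027, 0.131]
contact_force: [0.6, 0.6, -0.1]
finger_gap: 0.5
grip_force: 0.0
2.475 [450.5 -28.3 125.1] tip [455.4 -28.5 106.7] F [ 0.56  0.62 -0.08] 0.4697741449020555
[[ 0.964 -0.055  0.259]
 [-0.053 -0.999 -0.014]
 [ 0.259 -0.    -0.966]]
```

```bash
python3 - <<'E'
from keys import *
c=camera("wrist"); save(c,"w1.png"); print(c["position"])
for k in("green","blue","yellow"):
    f=find(c,k,(0,0,560,420))
    if f: print(k,np.round(f[:2],1),np.round(f[2],1),onplane(c,f[0],f[1],37).round(1),bydepth(c,f[0],f[1]).round(1))
c=camera("side"); f=find(c,"blue",(335,190,375,268)); print(f)
cv2.imwrite("pics/s2.png",cv2.resize(c["color"][120:280,260:460],None,fx=3,fy=3)[:,:,::-1])
E
```

```text
[478.66474009 -30.84913272 300.7712163 ]
green [217. 227.] [28. 40.] [474.8  17.6  37. ] [474.8  17.3  38.7]
blue [283.5 227. ] [28. 39.] [472.  -32.5  37. ] [472.1 -32.5  41.1]
yellow [207.  404.3] [ 18.6 386. ] [339.9  33.3  37. ] [443.9 -14.8 234.7]
(359.5000305175781, 203.00003051757812, (9.701424598693848, 10.914102554321289))
```

View pics/w1.png

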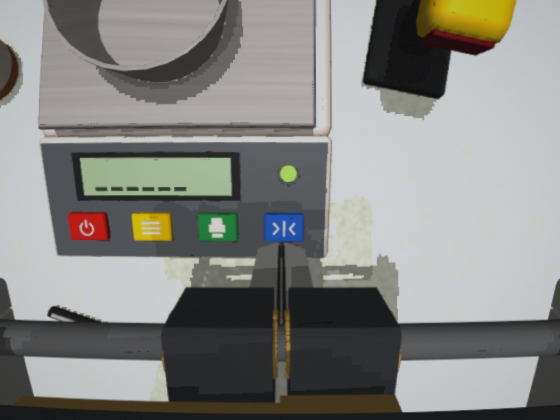

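View pics/s2.png

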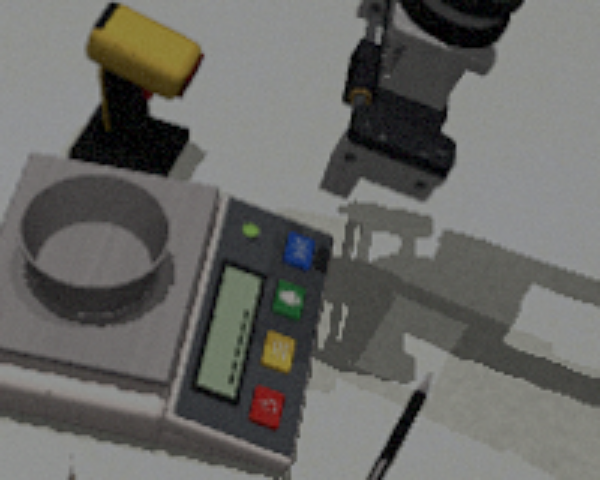

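The wrist view shows the shut fingers (281,247) lined up with the blue key (283,227), about 2 mm to its left. The side view shows the hand clear in front of it. I'll go down to about 8 mm above the key.

```bash
python3 -m handwheel '[{"dp":[0.1,-0.02,-0.42],"delta_rot":[0,0,0]},{"dp":[0.1,-0.02,-0.42],"delta_rot":[0,0,0]},{"dp":[0.09,-0.01,-0.4],"delta_rot":[0,0,0]},{"dp":[0,0,0],"delta_rot":[0,0,0]},{"dp":[0,0,0],"delta_rot":[0,0,0]}]' >/dev/null; python3 st.py
python3 - <<'E'
from keys import *
c=camera("wrist"); save(c,"w2.png")
for k in("green","blue"):
    f=find(c,k,(0,0,560,300))
    if f: print(k,np.round(f[:2],1),np.round(f[2],1))
E
python3 st.py|head -1
```

```text
3.2 [465.3 -30.8  63.3] tip [470.2 -31.   45. ] F [-0.09 -0.76  0.88] 0.744225284062625
[[ 0.964 -0.054  0.26 ]
 [-0.053 -0.999 -0.014]
 [ 0.26   0.    -0.966]]
green [194.5 254.5] [37. 53.]
blue [281.5 247. ] [20. 51.]
3.25 [465.3 -30.8  63.5] tip [470.3 -31.1  45.2] F [0.03 0.51 0.24] 0.6152300230036005
```

View pics/w2.png

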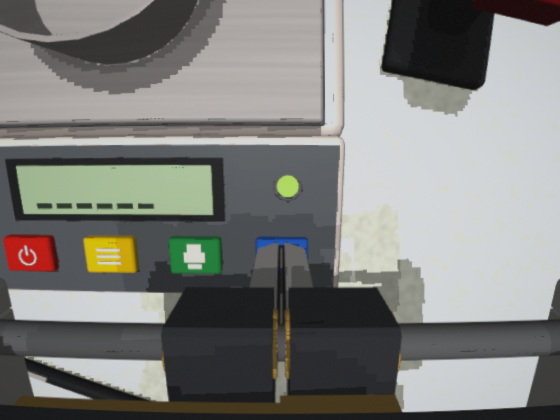

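The fingers (281,247) are centred on the blue key, which spans columns 256-308, with its upper edge showing. I press in small steps and watch the force.

```bash
Z='{"dp":[0,0,0],"delta_rot":[0,0,0]}'
python3 -m handwheel '[{"dp":[0.026,-0.001,-0.097],"delta_rot":[0,0,0]},{"dp":[0,0,0],"delta_rot":[0,0,0]}]'|grep -E "tcp|force"
for i in 1 2; do python3 -m handwheel '[{"dp":[0.005,0,-0.02],"delta_rot":[0,0,0]},{"dp":[0,0,0],"delta_rot":[0,0,0]}]'|grep -E "tcp|contact"; done
```

```text
tcp_pos: [465.6, -30.6, 57.5]
contact_force: [-0.1, 0.1, -1.0]
grip_force: 0.0
tcp_pos: [465.8, -30.6, 56.4]
contact_force: [0.5, -1.2, -0.4]
tcp_pos: [466.1, -30.6, 55.5]
contact_force: [-0.9, -0.4, 0.6]
```

```bash
for i in 1 2 3; do python3 -m handwheel '[{"dp":[0.005,0,-0.02],"delta_rot":[0,0,0]},{"dp":[0,0,0],"delta_rot":[0,0,0]}]'|grep -E "tcp|contact"; python3 -c "
from h import *
F=[observe()['contact_force'] for _ in range(3)];print(np.round(F,1)[:,2])"; done
```

```text
tcp_pos: [466.4, -30.6, 54.5]
contact_force: [-0.2, 0.5, 2.1]
[2.1 2.1 2.1]
tcp_pos: [466.7, -30.6, 53.5]
contact_force: [-1.3, -0.8, 3.2]
[3.2 3.2 3.2]
tcp_pos: [466.9, -30.6, 52.5]
contact_force: [-0.6, 0.3, 3.9]
[3.9 3.9 3.9]
```

```bash
python3 -m handwheel '[{"dp":[0.003,0,-0.01],"delta_rot":[0,0,0]}]'|grep -E "tcp|contact"
for i in 1 2 3; do python3 -m handwheel '[{"dp":[0,0,0],"delta_rot":[0,0,0]}]'|grep -E "tcp|contact"; done
```

```text
tcp_pos: [467.1, -30.6, 52.0]
contact_force: [-1.2, -0.2, 4.9]
tcp_pos: [467.1, -30.6, 52.0]
contact_force: [-1.5, -1.1, 4.9]
tcp_pos: [467.0, -30.6, 52.0]
contact_force: [-1.6, -0.5, 4.5]
tcp_pos: [467.1, -30.6, 52.0]
contact_force: [-1.8, -1.1, 4.2]
```

Pressed to about 3.5 mm at about 4.7 N. Release, lift and shift over to the green key.

```bash
python3 -m handwheel '[{"dp":[-0.065,0,0.24],"delta_rot":[0,0,0]},{"dp":[-0.065,0,0.24],"delta_rot":[0,0,0]},{"dp":[0.02,0.33,0],"delta_rot":[0,0,0]},{"dp":[0.02,0.33,0],"delta_rot":[0,0,0]},{"dp":[0.02,0.34,0],"delta_rot":[0,0,0]},{"dp":[0.04,0,-0.15],"delta_rot":[0,0,0]},{"dp":[0,0,0],"delta_rot":[0,0,0]},{"dp":[0,0,0],"delta_rot":[0,0,0]}]'|grep -E "tcp|contact"
python3 - <<'E'
from keys import *
c=camera("wrist"); save(c,"w3.png")
E
python3 st.py|head -1
```

```text
tcp_pos: [465.3, 18.9, 68.3]
contact_force: [0.1, 0.9, 0.4]
6.3 [465.4  18.9  68.4] tip [470.3  18.7  50. ] F [-0.04  0.26  0.54] 0.511422132275597
```

View pics/w3.png

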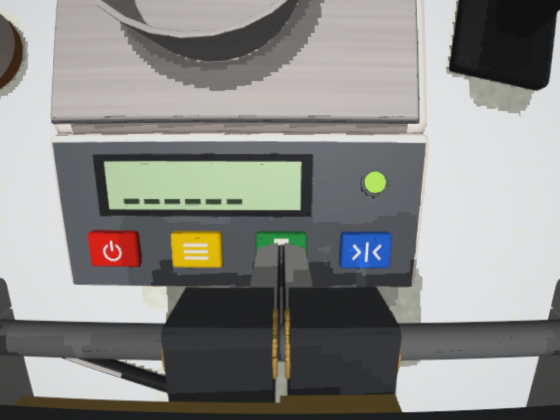

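The fingers are centred on the green key (281,242) and the blue key is back up at (366,250). Next I press green the same way.

```bash
python3 -m handwheel '[{"dp":[0.035,0,-0.13],"delta_rot":[0,0,0]},{"dp":[0.03,0,-0.11],"delta_rot":[0,0,0]},{"dp":[0,0,0],"delta_rot":[0,0,0]}]'|grep -E "tcp|contact"
for i in 1 2 3; do python3 -m handwheel '[{"dp":[0.005,0,-0.02],"delta_rot":[0,0,0]},{"dp":[0,0,0],"delta_rot":[0,0,0]}]'|grep -E "tcp|contact"; done
```

```text
tcp_pos: [468.4, 19.3, 55.8]
contact_force: [0.3, 0.5, -0.4]
tcp_pos: [468.8, 19.4, 55.4]
contact_force: [-1.3, -0.8, 0.8]
tcp_pos: [469.0, 19.4, 54.4]
contact_force: [-1.0, -0.7, 0.8]
tcp_pos: [469.3, 19.4, 53.3]
contact_force: [-1.9, -0.7, 3.0]
```

```bash
python3 -m handwheel '[{"dp":[0.005,0,-0.02],"delta_rot":[0,0,0]}]'|grep -E "tcp|contact"
for i in 1 2 3; do python3 -m handwheel '[{"dp":[0,0,0],"delta_rot":[0,0,0]}]'|grep -E "tcp|contact"; done
```

```text
tcp_pos: [469.6, 19.4, 52.4]
contact_force: [-2.8, -1.6, 3.1]
tcp_pos: [469.6, 19.4, 52.3]
contact_force: [-3.7, -0.4, 3.7]
tcp_pos: [469.6, 19.4, 52.4]
contact_force: [-3.9, -1.2, 3.4]
tcp_pos: [469.6, 19.4, 52.4]
contact_force: [-3.3, -1.5, 3.7]
```

```bash
python3 -m handwheel '[{"dp":[0.002,0,-0.01],"delta_rot":[0,0,0]}]'|grep -E "tcp|contact"
for i in 1 2; do python3 -m handwheel '[{"dp":[0,0,0],"delta_rot":[0,0,0]}]'|grep -E "tcp|contact"; done
```

```text
tcp_pos: [469.7, 19.4, 51.9]
contact_force: [-3.7, -1.3, 3.9]
tcp_pos: [469.7, 19.4, 51.9]
contact_force: [-2.8, -2.0, 4.7]
tcp_pos: [469.7, 19.4, 51.9]
contact_force: [-3.5, -1.4, 4.3]
```

Green is pressed about 3.5 mm. Now release and draw the hand well clear, up and back.

```bash
python3 -m handwheel '[{"dp":[-0.065,0,0.24],"delta_rot":[0,0,0]},{"dp":[-0.13,0,0.48],"delta_rot":[0,0,0]},{"dp":[-0.2,0,0.8],"delta_rot":[0,0,0]},{"dp":[-0.2,-0.5,0.8],"delta_rot":[0,0,0]},{"dp":[-0.2,-0.9,0.5],"delta_rot":[0,0,0]},{"dp":[-0.2,-0.9,0],"delta_rot":[0,0,0]},{"dp":[-0.2,-0.9,0],"delta_rot":[0,0,0]},{"dp":[-0.2,-0.9,0],"delta_rot":[0,0,0]},{"dp":[-0.2,-0.9,0],"delta_rot":[0,0,0]},{"dp":[0,-0.9,0],"delta_rot":[0,0,0]},{"dp":[0,0,0],"delta_rot":[0,0,0]},{"dp":[0,0,0],"delta_rot":[0,0,0]}]'|grep -E "clock|tcp|contact"
python3 - <<'E'
from keys import *
c=camera("top"); save(c,"end.png")
for k in H: f=find(c,k,(215,293,345,318)); print(k,f, f and bydepth(c,*f[:2]).round(1))
E
```

```text
clock: 9.8
tcp_pos: [390.0, -274.8, 193.0]
contact_force: [0.5, -0.2, 0.6]
red (235.0, 301.0, (12.0, 16.0)) [480.4 120.4  38.1]
yellow (263.0, 302.0, (12.0, 16.0)) [478.3  70.3  38.1]
green (291.0, 303.5, (11.0, 16.0)) [475.5  20.3  40.5]
blue (318.5, 305.0, (12.0, 17.0)) [471.5 -29.1  35.8]
```

View pics/end.png

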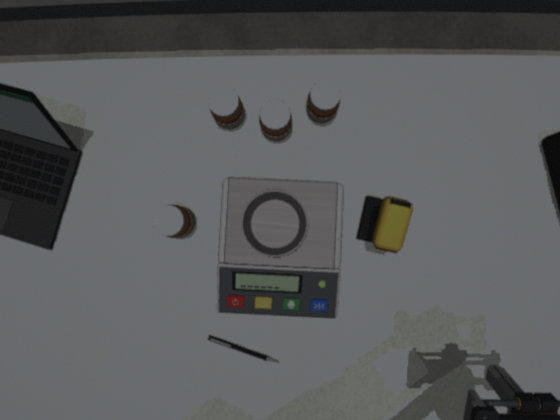

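The scale, tub, jar, scanner and pen are all where they were. The keys are unmoved and the hand is clear at (510,400), so I'm handing the job in.

```bash
python3 -c "from bench import close_job; print(close_job())"
```

```text
the job is handed in; nothing more can be done
None
```

I pressed the blue tare key, then the green print key, each lightly (about 5 N, roughly 3.5 mm down, estimated from force and fingertip position) and released; the hand is well clear of the scale, nothing else moved, and the job was handed in at about 10 s.

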